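# Lock the folding mirror's stay with its hairpin clip

## Robot

A 6-joint arm with a two-finger parallel gripper is mounted at the origin on the work surface. World frame = base frame: x ahead of the robot, y to its left, z up, the work surface at z = 0. Lengths are in m, angles in rad, forces in N, time in s.
With the tool pointing down it reaches from about 0.275 to 0.875 m from the base axis. Payload 12.5 kg.
Tool frame: the origin (TCP) lies on the centre line of the jaws, within the pads' length; the fingertips stand r.finger_overhang ahead of it and the grasp point (between the pads) lies 3 mm ahead of it (r.finger_overhang is the distance from the TCP to the fingertips, in m); z points along the fingers, y is the direction in which the jaws open and shut (so a half turn about z gives the same grasp; the last joint's range is limited). The gripper opens to 85 mm and grips with 20 to 120 N. Pads are 22 mm wide; open, the fingers measure 114 mm over their backs; the gripper's body (76 mm by 85 mm) begins 54 mm behind the grasp point. The pads swing forward as they close: fully open they stand 13 mm farther back than shut.
Start: joints at [-1.294, 0.351, 1.652, -0, 1.139, -0.085], TCP at [0.195, -0.514, 0.253] pointing down, gripper open.
Joint ranges: [-2.75, 2.75], [-0.79, 2.1], [0.01, 2.65], [-1.57, 4.71], [0.07, 3.14], [-2.87, 2.87]. Speed limits (rad/s): [2.22, 2.22, 2.79, 3.14, 3.14, 3.14].

## Interface

Orientations are given as a unit quaternion [x, y, z, w].
In Python, from cell import r, optics gives the robot as it stands. The module is installed in compiled form; this text tells all that it offers. Calls block until the motion is done:
- r.move_to(position, orientation): joint-space move of the TCP to a pose.
- r.move_linear(position, rot=None, vel=0.15): straight line of the TCP; rot=None keeps the orientation; vel is the mean speed in m/s.
- r.set_joints(angles): joint-space move.
- r.set_gripper(opening, squeeze=None): opening from 0.0 (shut) to 1.0 (fully open); squeeze is the grip in N (None keeps the last); returns when the fingers have stopped.
- r.sleep(seconds).
- r.inverse_kinematics(position, orientation): joint angles nearest the present ones, or None.
- optics.get_image(name): name is "scene" or "top" or "wrist"; returns a dict with "pixels" (384x512x3 uint8, red, green, blue), "depth" (384x512 float32, m along the optical axis (not along the pixel's ray), 0 where there is no reading), "fx", "fy", "cx", "cy" (pixels), "camera_from_world" (4x4, takes a point from world to camera coordinates); the wrist camera has in their place "mount" (4x4, takes a point from camera to tool coordinates, whose origin is the TCP and whose axes are the flange's). Camera axes: x right, y down, z forward; pixel columns grow to the right and rows downward; lengths in m; the calibration is good to about 2 mm. The wrist camera is an equidistant fisheye: a pixel r from the principal point sees the ray r / f radians off the axis. A picture is of the moment at which its call begins: read the wrist's pose just before it.
A pose or a line that the arm cannot do raises r.PlanningError and nothing moves.
- r.hand_in(): hands the job in, once; it reports no verdict.
Readings, each from a call of its own:
- r.current_t(): time.
- r.current_q(): joint angles.
- r.current_qvel(): joint speeds.
- r.current_effort(): joint torques, N m.
- r.current_tool_pos(): TCP position.
- r.current_ee_rot(): TCP orientation.
- r.current_contact_force(): force on the tool from outside, world axes, zero at the start.
- r.current_torque(): the same for the moment, N m.
- r.current_opening(): opening from 0.0 (shut) to 1.0 (fully open).
Only numpy, scipy, OpenCV 4.12 (cv2) and the standard library are available. Lean on these libraries where they do the work, as an engineer would, in place of code of your own. Each camera call takes 0.05 s, during which the arm holds its last target. There are 200 camera calls.

## Task

The wind is rising under the eave: fold the mirror's stay bar down over its peg until it lies flat, then take the steel hairpin clip from the bench and push it, in line with the bar from the bar's free end, across the peg's neck above the bar until it snaps fully home. Feel for the snap and stop when the peg bottoms in the clip, never ramming the clip hard against the peg. Let go of the clip and leave the comb, the bangles and the canister where they are.

Things in the scene. Friction and masses are not known exactly. Their poses are not given: they have to be found in the camera images.
- mirror: Folding three-panel mirror (panels 140 x 250 mm, its back towards the work), fixed to the bench with its stay bar and peg. Origin: bench top, middle of a slotted aluminium plate (50 x 110 x 5 mm) that carries the peg; +y runs level along the bar to the mirror's back at y = 180 mm; z up. The bar's pivot is at y = 150 mm, 16 mm above the bench. The bar's free end points to -y.
- stay_seat (a point): On the mirror's z axis, 18 mm above the bench: top face of the bar when flat; axes as mirror. Upright steel peg here, but bolted tight ANYWHERE within 18 mm either way along y (setting not measured; no error along x). Shoulder under the bar; above the bar a 12 mm thick neck, 13 mm tall, then a domed head 16 mm thick, 12 mm tall. The bar's slot clears the head at any setting.
- stay (a joint): Angle of the stay bar, rad: 0 flat on the peg's shoulder, positive raised; starts at 0.45 to 0.8. Flat steel bar 4 mm thick, 22 mm wide, 187 mm from pivot to free end, its last 74 mm a slotted eye 34 mm wide (slot 18 x 58 mm). Stiff pivot: it stays where put; 1 to 4 N on its middle moves it.
- clip: Hairpin spring clip of steel strip 8 mm wide and 2.5 mm thick, lying flat, 62 mm long. Origin: centre of its eye, which takes the peg's neck, on the underside; +x points out through the mouth, z up. Two springy legs form the eye, pinch in to a bulge (5 mm gap) at x = 6.5 mm and flare to 26 mm at the mouth, x = 24 mm. Behind the eye: a narrow waist, then the stiff head.
- clip_grip (a point): Middle of the clip's stiff closed head (clip x = -21.5 mm, 4 mm above its underside): the place to hold it, across its flat parallel sides 20.5 mm apart, 19 mm long and 8 mm high; they face the clip's +y and -y. Axes as clip.
- clip_bulge (a point): Middle of the gap at the bulge (clip x = 6.5 mm, 4 mm up). Pushing the bulge over the neck takes about 4 to 7 N; then the clip snaps and pulls itself on by 1 to 3 N, and the force rises again when the neck bottoms against the waist. More than 15 N of clip on peg or bar (the legs' own squeeze of 3 to 4 N included) spoils the clip.
- leg_left (a joint): Outward swing of the clip's +y leg, rad: 0 free, about 0.24 as the bulge crosses the neck, about 0.01 to 0.05 when snapped home on the neck.
- leg_right (a joint): The same for the clip's -y leg.
- comb: Stainless steel comb, 175 x 30 x 5 mm, lying flat; leave alone. Origin under its middle.
- bangle_a: Glass bangle, 68 mm outside, 56 mm inside, 8 mm high, lying flat; leave alone. Origin under its centre.
- bangle_b: A second glass bangle like the first; leave alone.
- canister: Upright aluminium canister with closed lid, 88 mm in diameter, 154 mm high; leave alone. Origin under its centre.
There are look-alikes about, which are no part of the job. Of the things that look like the clip, the smallest one is meant.

How it is judged:
On the way:
1. the stay bar is folded down flat over the peg (value of joint stay below 0.04 rad), for 0.2 s.
At the end, for the whole second after the job is handed in: Bar flat (within 0.04 rad); clip at rest and let go on the peg's neck above the bar, its bulge past the neck, wherever the peg is set; both legs closed on the neck (0.008 to 0.08 rad); clip in line with the bar within 0.25 rad, level within 0.2 rad (value of joint stay below 0.04 rad and y of clip in the frame of stay_seat between -0.0205 and 0.0205 m and x of clip in the frame of stay_seat between -0.004 and 0.004 m and z of clip in the frame of stay_seat between -0.003 and 0.009 m and angle between the x axis of clip and the y axis of stay_seat, either way round below 0.25 rad and angle between clip's own z axis and vertical below 0.2 rad and value of joint leg_left between 0.008 and 0.08 rad and value of joint leg_right between 0.008 and 0.08 rad and linear speed of clip below 0.02 m/s); the robot touches nothing.
It fails at once if the clip is rammed: more than 15 N between the clip and the peg or bar (contact force between clip and mirror above 15 N).
It fails at once if the comb, a bangle or the canister is shifted by more than 25 mm (distance of any of comb, bangle_a, bangle_b, canister from where it was at the start of the episode above 0.025 m).
It also fails if it takes over 64 s, if anything falls off the work surface, if the arm or the gripper's body presses on something with over 40 N, if the wrist force passes 120 N, or if a joint passes its speed limit or range.

## Working session

There is one attempt and no reset: what is moved stays moved. The work goes in short steps, each a Python script; the robot and the scene stay as the last script left them, time stands still between calls to the robot, and variables do not carry over. Pictures are saved under pics/ and viewed, about 8 in all and at most 12, crops included, and the job is handed in when it is done.

```bash
mkdir -p pics; cat > h.py <<'E'
import numpy as np, cv2
from cell import r, optics
from scipy.spatial.transform import Rotation as R
def shot(n,f):
    im=optics.get_image(n); np.savez('pics/'+f+'.npz',**im)
    cv2.imwrite('pics/'+f+'.png',im['pixels'][:,:,::-1]); return im
def load(f): return dict(np.load('pics/'+f+'.npz'))
def w(im,u,v,z=None):
    """world point of pixel; by depth, or at height z"""
    T=np.linalg.inv(im['camera_from_world']); d=np.array([(u-im['cx'])/im['fx'],(v-im['cy'])/im['fy'],1])
    if z is None: k=im['depth'][int(round(v)),int(round(u))]
    else: k=(z-T[2,3])/(T[:3,:3]@d)[2]
    return T[:3,:3]@(d*k)+T[:3,3]
def down(yaw): # jaw (tool y) direction: yaw is angle of tool x; tool z down
    return (R.from_euler('z',yaw)*R.from_euler('x',np.pi)).as_quat()
E
python3 - <<'E'
from h import *
a=shot('top','top0'); b=shot('scene','scene0')
print(r.current_t(),r.finger_overhang, a['fx'],np.linalg.inv(a['camera_from_world']).round(3),np.linalg.inv(b['camera_from_world']).round(3))
cv2.imwrite('pics/both.png',cv2.resize(np.vstack([a['pixels'],b['pixels']])[:,:,::-1],None,fx=.78,fy=.78))
E
```

```text
0.1 0.022 420.0447392841991 [[ 0.029 -0.998  0.062  0.419]
 [-0.999 -0.031 -0.025 -0.056]
 [ 0.027 -0.062 -0.998  1.001]
 [ 0.     0.     0.     1.   ]] [[ 0.471  0.622 -0.625  1.012]
 [ 0.882 -0.335  0.331 -0.339]
 [-0.003 -0.707 -0.707  0.659]
 [ 0.     0.     0.     1.   ]]
```

View pics/both.png

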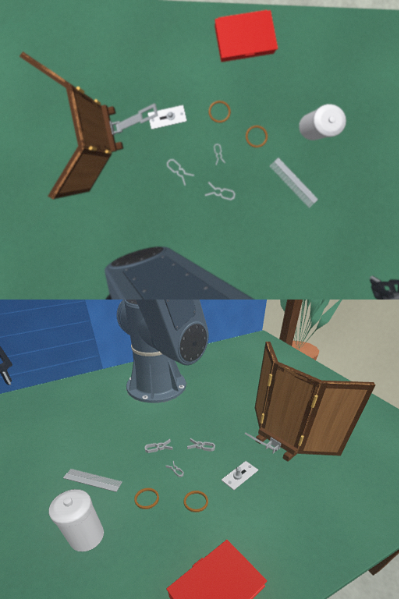

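The top view shows three clip-like things: (231,219), (280,197) and (282,244) in full pixels. The one at (280,197) looks smallest. I'll crop in closer on the clips, bar and plate.

```bash
python3 - <<'E'
from h import *
a=load('top0')
c=a['pixels'][120:270,130:330,::-1]
cv2.imwrite('pics/crop1.png',cv2.resize(c,None,fx=4,fy=4,interpolation=cv2.INTER_CUBIC))
E
```

```text
(no output)
```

View pics/crop1.png

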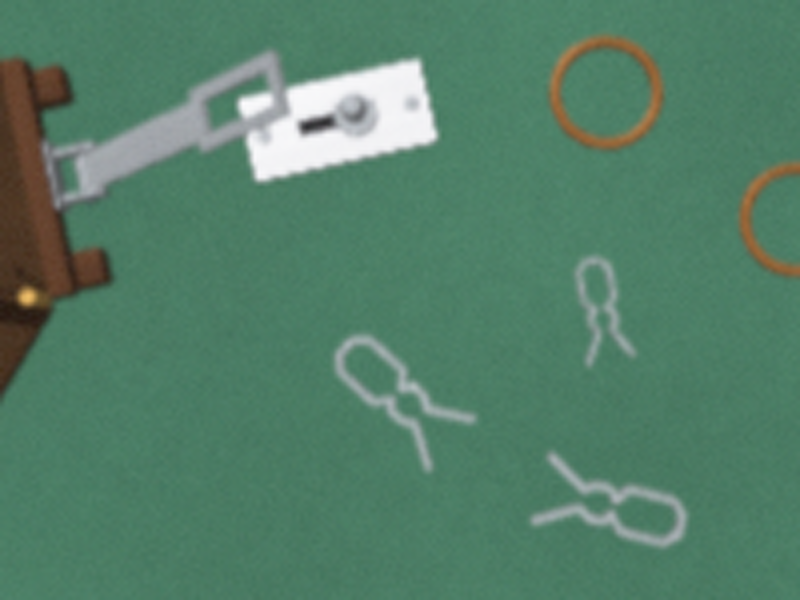

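The crop shows three hairpins. The small one, about 62 mm long, has its head at crop (595,260) and its mouth ends at (590,364) and (632,353). The two others are clearly bigger. The plate corners are (238,98), (418,60), (437,138) and (258,180), with the peg head near (352,105).

```bash
python3 - <<'E'
from h import *
a=load('top0'); p=lambda u,v,z=None: w(a,130+u/4,120+v/4,z)
c=[p(*q,.005) for q in [(238,98),(418,60),(437,138),(258,180)]]
for i in range(4): print(c[i].round(4), np.linalg.norm(c[i]-c[i-1]).round(4))
O=np.mean(c,0); d=(c[0]+c[3]-c[1]-c[2]); psi=np.arctan2(d[1],d[0]); print('mirror O',O.round(4),'y-axis ang',psi)
Y=np.array([np.cos(psi),np.sin(psi),0]);X=np.array([Y[1],-Y[0],0])
for n,q in dict(head=p(352,104,.04),headd=p(352,104),ring=p(356,125,.018),barendmid=p(280,82)).items(): print(n,q.round(4),'mx,my',((q-O)@X).round(4),((q-O)@Y).round(4))
for q in [(285,108),(270,55),(150,145),(85,170)]: 
  s=p(*q); print('bar',s.round(4),((s-O)@X).round(4),((s-O)@Y).round(4))
h=p(595,259,.008);m1=p(589,365,.006);m2=p(633,354,.006);m=(m1+m2)/2
print('clip',h.round(4),m.round(4),np.linalg.norm(h-m),np.linalg.norm(m1-m2),'ang',np.arctan2(*(m-h)[1::-1]))
for n,q in dict(b1=(607,92),b2=(795,220)).items(): print(n,p(*q,.004).round(4))
print([p(*q)[2].round(4) for q in [(595,262),(700,450),(338,160)]])
b=load('scene0');print(w(a,322/.78,120/.78,).round(3),w(a,293/.78,182/.78).round(3))
E
```

```text
[0.5875 0.0887 0.005 ] 0.0506
[ 0.6141 -0.0175  0.005 ] 0.1096
[ 0.5675 -0.0304  0.005 ] 0.0484
[0.5388 0.075  0.005 ] 0.1092
mirror O [0.577  0.0289 0.005 ] y-axis ang 1.8259160059946857
head [0.5803 0.0182 0.04  ] mx,my 0.0005 -0.0113
headd [0.5795 0.0178 0.0451] mx,my -0.0004 -0.0114
ring [0.5716 0.0171 0.018 ] mx,my -0.0081 -0.0101
barendmid [0.5723 0.0469 0.1478] mx,my 0.0 0.0186
bar [0.5593 0.0441 0.1457] -0.0132 0.0191
bar [0.5858 0.0523 0.1494] 0.0144 0.0204
bar [0.5492 0.1277 0.0658] -0.002 0.1026
bar [0.5395 0.1735 0.0211] 0.0002 0.1494
clip [ 0.4978 -0.1265  0.008 ] [ 0.4385 -0.1377  0.006 ] 0.060371300125579674 0.02696346529293608 ang -2.954506694370352
b1 [ 0.5988 -0.1313  0.004 ]
b2 [ 0.5253 -0.2461  0.004 ]
[np.float64(0.001), np.float64(-0.0004), np.float64(0.0058)]
[ 0.56  -0.394  0.143] [ 0.389 -0.361  0.003]
```

The measurements agree with the given sizes (plate 110 x 49 mm, clip about 60 x 27 mm, bar end at 0.148 m, so roughly 0.78 rad). The peg sits at about -11 mm along y. Next I check the yaw options, then fold the bar.

```bash
cat >> h.py <<'E'
O=np.array([.577,.0289,0]); psi=1.826
Y=np.array([np.cos(psi),np.sin(psi),0]);X=np.array([Y[1],-Y[0],0]);Z=np.array([0,0,1.])
M=lambda x,y,z: O+X*x+Y*y+Z*z
E
python3 - <<'E'
from h import *
clip=np.array([.4978,-.1265,0])+.0095*np.array([np.cos(-2.9545),np.sin(-2.9545),0])
for k in (psi,psi-np.pi):
  for n,p,y in [('bar',M(0,75,0)*0+M(0,.08,.13),k),('barend',M(0,.05,.04),k),('clip',clip+Z*.025,k+1.503),('push0',M(0,-.075,.045),k),('push1',M(0,-.03,.045),k)]:
    q=r.inverse_kinematics(p,down(y)); print(k,n,None if q is None else np.round(q,2))
E
```

```text
1.826 bar [ 0.11  0.53  1.71 -0.    0.9  -0.15]
1.826 barend [ 0.05  0.68  1.73 -0.    0.73 -0.2 ]
1.826 clip [-0.35  0.63  1.91  0.    0.6  -2.11]
1.826 push0 [-0.15  0.71  1.65 -0.    0.78 -0.41]
1.826 push1 [-0.08  0.69  1.69 -0.    0.76 -0.34]
-1.315592653589793 bar None
-1.315592653589793 barend None
-1.315592653589793 clip [-0.35  0.63  1.91 -0.    0.6   1.03]
-1.315592653589793 push0 [-0.15  0.71  1.65 -0.    0.78  2.74]
-1.315592653589793 push1 [-0.08  0.69  1.69 -0.    0.76  2.81]
```

```bash
python3 - <<'E'
from h import *
r.set_gripper(0.0); q=down(psi); oh=r.finger_overhang
def tip(th,rad=.1,dz=0): return M(0,.15-rad*np.cos(th),.016+rad*np.sin(th)+.002/np.cos(th)+oh+dz)
r.move_to(tip(.78,dz=.06),q); f0=np.array(r.current_contact_force()); print(r.current_t(),f0.round(2))
r.move_linear(tip(.78,dz=.015),vel=.1)
for th in (.62,.45,.3,.16,.06):
    r.move_linear(tip(th),vel=.08); print(th,(np.array(r.current_contact_force())-f0).round(1))
z=tip(0)[2]+.004
while z>tip(0)[2]-.008:
    p=tip(0); p[2]=z; r.move_linear(p,vel=.03); f=np.array(r.current_contact_force())-f0
    if f[2]>12: break
    z-=.0007
print('end tcp z',r.current_tool_pos(),f.round(1),'tip z',z-oh,r.current_t())
r.move_linear(tip(0,dz=.10),vel=.25)
shot('top','top1'); print(r.current_t())
a=load('top1');cv2.imwrite('pics/crop2.png',cv2.resize(a['pixels'][110:240,140:300,::-1],None,fx=5,fy=4.5,interpolation=cv2.INTER_CUBIC))
E
```

```text
3.425 [-0.49 -0.23  0.71]
0.62 [ 0.6 -0.1 -0.9]
0.45 [ 0.5  0.2 -0.9]
0.3 [ 0.4  0.8 -1.1]
0.16 [0.2 0.9 0.3]
0.06 [ 0.1  0.5 -0.5]
end tcp z [0.56449716 0.07730482 0.03992085] [-4.2 -0.  12.5] tip z 0.017100000000000004 7.85
8.45
```

Contact came at a tip height of 17.9 mm, which matches a flat bar (18 mm). Next I go above the clip for a close wrist view.

```bash
python3 - <<'E'
from h import *
clip=np.array([.4978,-.1265,0])+.0095*np.array([np.cos(-2.9545),np.sin(-2.9545),0])
r.move_to(clip+Z*.12,down(psi+1.503)); r.set_gripper(.45)
P=np.array(r.current_tool_pos());Q=r.current_ee_rot()
im=optics.get_image('wrist'); np.savez('pics/wr.npz',P=P,Q=Q,**im)
print(r.current_t(),clip,P,im['fx'],im['cx'],im['cy'],im['mount'].round(3))
t=shot('top','top2')
cv2.imwrite('pics/w1.png',np.vstack([cv2.resize(im['pixels'],None,fx=1,fy=1),cv2.resize(t['pixels'][130:200,140:310],(512,211),interpolation=cv2.INTER_CUBIC)])[:,:,::-1])
E
```

```text
10.6167 [ 0.48846578 -0.12826703  0.        ] [ 0.48845801 -0.12820608  0.11998479] 297.3186396354542 256.60023650560566 189.0960316884378 [[ 0.    -0.953 -0.302  0.077]
 [ 1.     0.001 -0.001  0.   ]
 [ 0.001 -0.302  0.953 -0.119]
 [ 0.     0.     0.     1.   ]]
```

View pics/w1.png

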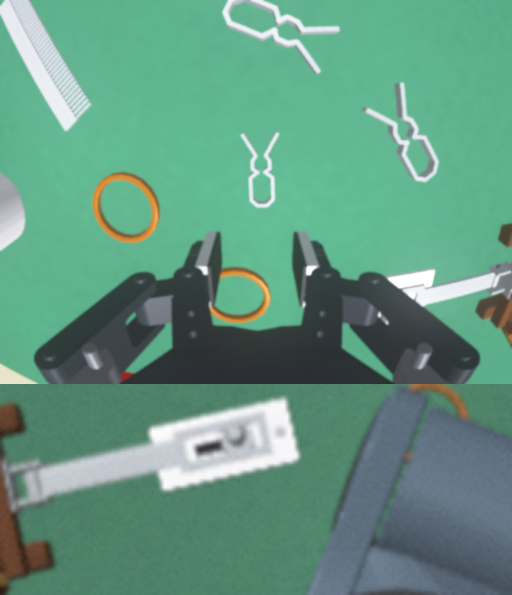

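The lower panel shows the bar flat with the peg standing through its slot. In the wrist view the clip's head end is at (262,206), its mouth ends at (242,135) and (278,134), and the head sides at (249,188) and (274,188).

```bash
cat >> h.py <<'E'
def ww(d,u,v,z):
    x,y=(u-d['cx'])/d['fx'],(v-d['cy'])/d['fy']; t=np.hypot(x,y); s=np.sin(t)/max(t,1e-9)
    ray=np.array([x*s,y*s,np.cos(t)]); m=d['mount']; Rw=R.from_quat(d['Q']).as_matrix()
    o=Rw@m[:3,3]+d['P']; dr=Rw@m[:3,:3]@ray
    return o+dr*(z-o[2])/dr[2]
E
python3 - <<'E'
from h import *
d=dict(np.load('pics/wr.npz'))
h=ww(d,262,206,.006); m1=ww(d,242,135,.006);m2=ww(d,278,134,.006);m=(m1+m2)/2;s1=ww(d,249,188,.008);s2=ww(d,274,188,.008)
v=m-h; print(h.round(4),m.round(4),np.linalg.norm(v),np.linalg.norm(m1-m2),np.arctan2(v[1],v[0]),'sides',s1.round(4),s2.round(4),np.linalg.norm(s1-s2))
im=d['pixels'][120:215,215:310,::-1]; cv2.imwrite('pics/w2.png',cv2.resize(im,None,fx=6,fy=6,interpolation=cv2.INTER_CUBIC))
E
```

```text
[ 0.4993 -0.1217  0.006 ] [ 0.4408 -0.1347  0.006 ] 0.06001694160285892 0.0283611406575958 -2.922886542954167 sides [ 0.4852 -0.1353  0.008 ] [ 0.4814 -0.1153  0.008 ] 0.020402496839916656
```

View pics/w2.png

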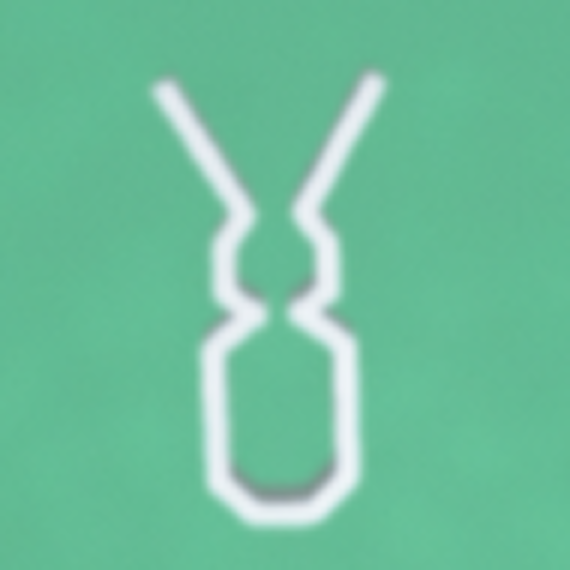

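The crop shows the clip's head centre at about (280,412), the bulge middle at (275,213) and the mouth middle at (269,80).

```bash
python3 - <<'E'
from h import *
d=dict(np.load('pics/wr.npz')); f=lambda u,v,z=.008: ww(d,215+u/6-.4,120+v/6-.4,z)
g=f(280.5,412); b=f(275,213); m=f(269,80); v=m-g; yaw=np.arctan2(v[1],v[0]); print(g,np.linalg.norm(b-g),np.linalg.norm(m-g),yaw,np.arctan2(*(b-g)[1::-1]))
# clip x dir = yaw; tool x = yaw + (psi+1.503 - -2.954-... ) -> tool x along clip x (mod pi)
yt=yaw+2*np.pi; print('tool yaw',yt,psi+1.503)
q=down(yt); oh=r.finger_overhang; g[2]=0
f0=np.array(r.current_contact_force())
r.move_linear(g+Z*.07,rot=q,vel=.12)
r.move_linear(g+Z*(oh+.012),vel=.12)
z=oh+.008
while z>oh-.008:
    r.move_linear(g+Z*z,vel=.03); F=np.array(r.current_contact_force())-f0
    if F[2]>3: break
    z-=.001
print('touch z-oh',z-oh,F.round(1),r.current_t())
r.move_linear(g+Z*(z+.0035),vel=.05)
r.set_gripper(0.0,squeeze=40); print('open',r.current_opening(),(np.array(r.current_contact_force())-f0).round(1),r.current_tool_pos(),r.current_t())
np.save('grasp.npy',[*g,yaw,z])
r.move_linear(g+Z*.08,vel=.15); print(r.current_opening())
E
```

```text
[ 0.48351777 -0.12537831  0.008     ] 0.027519391693869976 0.045219084948258347 -2.9169243263143296 -2.9232129710380006
tool yaw 3.3662609808652566 3.3289999999999997
touch z-oh -0.0020000000000000087 [-3.4  0.7 12.4] 14.4667
open 0.22485524321212166 [-1.6  0.2  3.5] [ 0.48349981 -0.12538798  0.02353789] 15.0167
0.22467443726812159
```

```bash
python3 - <<'E'
from h import *
q=down(psi); r.move_to(M(0,-.076,.08),q); r.move_linear(M(0,-.076,.050),vel=.1)
P=np.array(r.current_tool_pos());Q=r.current_ee_rot()
im=optics.get_image('wrist'); np.savez('pics/wr2.npz',P=P,Q=Q,**im)
print(r.current_t(),P,r.current_opening())
s=shot('scene','sc2')
p=s['camera_from_world']@np.append(M(0,-.03,.03),1); u,v=int(s['fx']*p[0]/p[2]+s['cx']),int(s['fy']*p[1]/p[2]+s['cy']); print(u,v)
A=im['pixels'][80:260,180:340]; B=s['pixels'][v-45:v+45,u-60:u+60]
cv2.imwrite('pics/w3.png',np.hstack([cv2.resize(A,(530,596),interpolation=cv2.INTER_CUBIC),cv2.resize(cv2.resize(B,(266,200),interpolation=cv2.INTER_CUBIC),(266,596))])[:,:,::-1])
E
```

```text
17.575 [ 0.59599808 -0.04470717  0.04966451] 0.22321887025841278
297 223
```

View pics/w3.png

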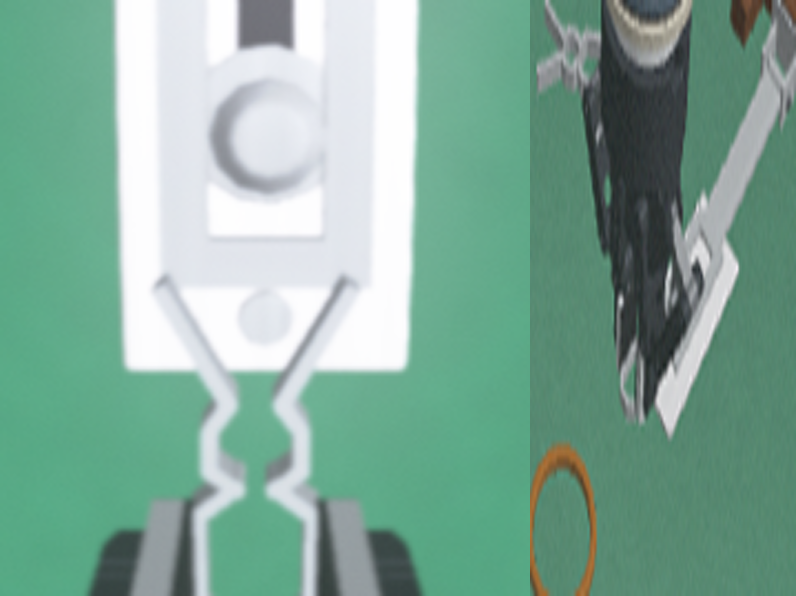

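The clip is straight in the jaws. Its mouth ends are at crop (162,282) and (350,282), middle 256, and its bulge middle is at (255,403). The peg head's centre is at (267,137), and the bar and slot edges are parallel to the clip. So the clip needs a small shift in +X, which I compute next.

```bash
python3 - <<'E'
from h import *
d=dict(np.load('pics/wr2.npz')); k=530/160
f=lambda u,v,z: ww(d,180+u/k-.35,80+v/k-.35,z)
for n,u,v,z in [('mouthmid',256,282,.0345),('mL',156,282,.0345),('mR',358,282,.0345),('bulge',255,403,.0345),('waist',255,488,.0345),('peg',267,137,.037),('pegL',210,137,.037),('pegR',325,137,.037),('barend',265,285,.018),('plateend',267,370,.005),('slotend',266,239,.018)]:
    q=f(u,v,z)-O; print(n,(q@X*1e3).round(2),(q@Y*1e3).round(2))
E
```

```text
mouthmid 0.37 -29.58
mL -13.68 -29.54
mR 14.71 -29.52
bulge 0.24 -47.59
waist 0.25 -61.21
peg 1.83 -9.05
pegL -5.78 -9.03
pegR 9.58 -9.0
barend 1.79 -33.86
plateend 2.31 -52.18
slotend 1.93 -26.5
```

```bash
python3 - <<'E'
from h import *
xo=.0016; zt=.0445
r.move_linear(M(xo,-.076,zt),vel=.05)
r.move_linear(M(xo,-.056,zt),vel=.05); r.sleep(.2)
f0=np.mean([np.array(r.current_contact_force()) for _ in range(3)],0); print('t',r.current_t(),f0.round(2))
y=-.056; log=[]; peak=0; state='pre'; hist=[]
while y<-.026:
    y+=.0005; r.move_linear(M(xo,y,zt),vel=.012); 
    F=np.array(r.current_contact_force())-f0; res=-F@Y; hist.append((round(y*1e3,1),round(res,1),round(F@X,1),round(F[2],1)))
    peak=max(peak,res)
    if state=='pre' and peak>3 and res<.5*peak and res<2: state='snapped'; print('snap at',y)
    if np.linalg.norm(F)>10: print('ABORT');break
    if state=='snapped' and res>3 : print('home');break
print(state,peak,r.current_t(),r.current_opening()); print(*hist)
E
```

```text
t 18.6417 [-0.27 -0.38 -1.12]
snap at -0.036499999999999984
home
snapped 5.063968109700251 32.1417 0.22239551764397203
(-55.5, np.float64(0.3), np.float64(1.1), np.float64(0.1)) (-55.0, np.float64(-0.4), np.float64(-0.7), np.float64(2.2)) (-54.5, np.float64(-0.3), np.float64(0.2), np.float64(0.1)) (-54.0, np.float64(0.1), np.float64(0.4), np.float64(1.2)) (-53.5, np.float64(0.9), np.float64(-0.2), np.float64(0.9)) (-53.0, np.float64(-0.3), np.float64(-0.2), np.float64(0.9)) (-52.5, np.float64(-0.8), np.float64(0.5), np.float64(1.1)) (-52.0, np.float64(-0.4), np.float64(-0.2), np.float64(1.2)) (-51.5, np.float64(-0.4), np.float64(-0.3), np.float64(1.0)) (-51.0, np.float64(-0.3), np.float64(0.8), np.float64(-0.4)) (-50.5, np.float64(-0.8), np.float64(0.3), np.float64(0.7)) (-50.0, np.float64(0.8), np.float64(0.2), np.float64(0.7)) (-49.5, np.float64(-1.3), np.float64(0.1), np.float64(0.9)) (-49.0, np.float64(-1.1), np.float64(0.2), np.float64(0.7)) (-48.5, np.float64(-0.2), np.float64(0.8), np.float64(0.3)) (-48.0, np.float64(0.3), np.float64(1.0), np.float64(1.3)) (-47.5, np.float64(-
[... 1555 characters left out ...]
), np.float64(0.5), np.float64(0.4)) (-34.0, np.float64(-1.2), np.float64(0.5), np.float64(1.1)) (-33.5, np.float64(-1.5), np.float64(0.2), np.float64(1.1)) (-33.0, np.float64(-2.8), np.float64(0.7), np.float64(0.2)) (-32.5, np.float64(-2.3), np.float64(-0.9), np.float64(0.1)) (-32.0, np.float64(-2.6), np.float64(-0.0), np.float64(-0.0)) (-31.5, np.float64(-3.0), np.float64(0.6), np.float64(1.0)) (-31.0, np.float64(-2.0), np.float64(0.3), np.float64(0.7)) (-30.5, np.float64(-2.0), np.float64(0.8), np.float64(-0.0)) (-30.0, np.float64(-1.1), np.float64(0.6), np.float64(0.5)) (-29.5, np.float64(1.8), np.float64(-0.3), np.float64(0.7)) (-29.0, np.float64(4.5), np.float64(-1.0), np.float64(0.2))
```

The force record is as described: a 5 N rise, a pull-in of up to 3 N, then a firm stop at 4.5 N. I let go, back away and look.

```bash
python3 - <<'E'
from h import *
r.move_linear(M(.0016,-.0296,.0445),vel=.012)
r.set_gripper(.45); r.move_linear(M(.0016,-.0296,.12),vel=.1); r.move_linear(M(.0016,-.075,.16),vel=.15)
P=np.array(r.current_tool_pos());Q=r.current_ee_rot()
im=optics.get_image('wrist'); np.savez('pics/wr3.npz',P=P,Q=Q,**im)
r.move_to([.35,-.35,.25],down(psi)); r.set_gripper(1.0)
s=shot('scene','sc3');t=shot('top','top3'); print(r.current_t())
A=im['pixels'][60:220,180:340]; B=s['pixels'][185:265,250:350];C=t['pixels'][125:185,170:250]
cv2.imwrite('pics/w4.png',np.hstack([cv2.resize(A,(400,600),interpolation=cv2.INTER_CUBIC)*1,np.vstack([cv2.resize(B,(400,300),interpolation=cv2.INTER_CUBIC),cv2.resize(C,(400,300),interpolation=cv2.INTER_CUBIC)])])[:,:,::-1])
E
```

```text
36.35
```

View pics/w4.png

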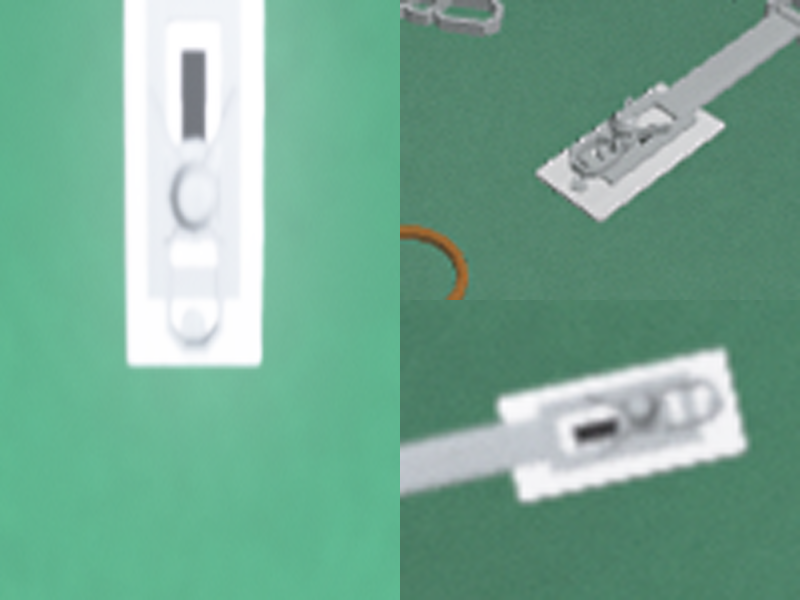

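The clip sits under the peg head at (193,195). Its closed head points to the bar's free end at (193,340), its legs run evenly past the peg, and it is in line with the bar, which lies flat. I'll do one height check and a check on the bystanders, then hand in.

```bash
python3 - <<'E'
from h import *
t=load('top3'); a=load('top0')
print('bar z',[w(t,u,v)[2].round(4) for u,v in [(180,156),(175,157)]])
d=np.abs(t['pixels'].astype(int)-a['pixels']).max(2)>40
for n,(x0,y0,x1,y1) in dict(bangles=(262,125,350,195),comb=(342,200,410,268),can=(380,128,446,182)).items(): print(n,d[y0:y1,x0:x1].sum())
r.hand_in(); print(r.current_t())
E
```

```text
bar z [np.float64(0.0137), np.float64(0.0161)]
bangles 43
comb 116
can 0
the job is handed in; nothing more can be done
the job is handed in; nothing more can be done
```

The job is handed in. The stay bar is folded flat and the small hairpin clip is snapped home on the peg's neck, in line with the bar, and let go.

- **Bar:** I pressed it down with the shut fingers until contact at 17.9 mm, against 18 mm for a flat bar. After release, the camera depth on the bar read 14 and 16 mm, which fits flat but is coarser.
- **Clip:** I took the smallest of the three look-alikes, gripped it by its head and pushed it in along the bar from the free end. The force rose to 5.1 N over the bulge, fell to a 3.0 N pull-in, then rose to 4.5 N as the peg bottomed. I stopped there, well below 15 N.
- **Final look:** The pictures show the clip under the peg's head and straight along the bar, with the gripper clear of it. I could not read the leg angles directly.
- **Bystanders:** Comparing the top view before and after showed no change at the canister. It showed 43 changed pixels in the bangle area, which probably come from the clip having left that spot. It showed 116 at the comb, probably the arm parked above it at 0.25 m. I did not check either further. I felt no unexpected contact in the moves I read force on, and the planned moves stayed clear of all of them.

The clock read 36.35 s just before hand-in, against the 64 s limit.

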